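Open a probe port on the curing logger and select it

ROBOT

A 6-joint arm with a two-finger parallel gripper is mounted at the origin on the work surface. World frame = base frame: x ahead of the robot, y to its left, z up, the work surface at z = 0. Lengths are in m, angles in rad, forces in N, time in s.
With the tool pointing down it reaches from about 0.375 to 0.75 m from the base axis. Payload 9 kg.
Tool frame: the origin (TCP) lies midway between the tips of the shut fingers; the grasp point (between the pads) lies 19 mm behind it; z points along the fingers, y is the line along which they close (so a half turn about z gives the same grasp; the last joint's range is limited). The gripper opens to 85 mm and grips with 20 to 120 N. Pads are 22 mm wide; open, the fingers measure 114 mm over their backs; the gripper's body (76 mm by 85 mm) begins 54 mm behind the grasp point. The pads swing forward as they close: fully open they stand 13 mm farther back than shut.
Start: joints at [-1.507, 0.104, 0.097, 1.564, 0, 1.353], TCP at [0.167, -0.576, 0.231] pointing down, gripper open.
Joint ranges: [-2.99, 2.99], [-0.84, 1.86], [-1.1, 1.16], [-1.84, 2.11], [-1.51, 1.56], [-3.14, 3.14]. Speed limits (rad/s): [2.22, 2.22, 2.57, 3.14, 3.14, 3.14].

INTERFACE

Orientations are given as a unit quaternion [w, x, y, z].
In Python, from bench import manip, camera, camera_model, masks_of gives the robot as it stands. Calls block until the motion is done:
- manip.goto(position, orientation): joint-space move of the TCP to a pose.
- manip.move_straight(position, rate=0.15, ori=None): straight line of the TCP; ori=None keeps the orientation; rate is the mean speed in m/s.
- manip.move_j(angles): joint-space move.
- manip.command_gripper(opening, squeeze=None): opening from 0.0 (shut) to 1.0 (fully open); squeeze is the grip in N (None keeps the last); returns when the fingers have stopped.
- manip.hold(seconds).
- manip.ik(position, orientation): joint angles nearest the present ones, or None.
- manip.read_state(): the state.
- camera(name): name is "scene" or "top"; returns (picture, depth): 480x640x3 uint8, blue, green, red; 480x640 float32, m along the optical axis (not along the pixel's ray), 0 where there is no reading.
- camera_model(name): a dict with "mtx" (3x3 intrinsics, pixels), "R" (3x3) and "t" (3): a world point X has camera coordinates R X + t. Camera axes: x right, y down, z forward; pixel columns grow to the right and rows downward; lengths in m; the calibration is good to about 2 mm. A picture is of the moment at which its call begins. camera_model takes no time and is no camera call.
A pose or a line that the arm cannot do raises manip.MotionError and nothing moves.
- manip.sign_off(): hands the job in; it is judged then, once.
Trained networks look in the newest picture that a camera, given by its name, has taken for a name from the list of things; names that differ only in an ending like _2 or _b are one class to them, and where a whole thing is asked for, a point or a joint stands for the part that bears it (a point fixed in the world has none). Each returns a list of dicts, best first, with "score" (0 to 1); they miss things now and then, are a little off and sometimes report something else, mostly with a low value. They report only what shows in the picture. A call takes as long as a camera call.
- masks_of(thing, camera): "pixels" (480x640 bool, what is visible of it) and "extent" ([left, top, right, bottom] in pixels, round what is visible of it).
The state is a dict: "t": time; "joint_positions": joint angles; "qd": joint speeds; "joint_torque": joint torques, N m; "eef_pos": TCP position; "ee_rot": TCP orientation; "wrist_force": force on the tool from outside, world axes, zero at the start; "wrist_torque": the same for the moment, N m; "width": opening from 0.0 (shut) to 1.0 (fully open); "grip_force": force on a finger pad.
Only numpy, scipy, OpenCV 4.12 (cv2) and the standard library are available. Lean on these libraries where they do the work, as an engineer would, in place of code of your own. Each camera call takes 0.05 s, during which the arm holds its last target. There are 200 camera calls.

TASK

Make the temperature logger ready for a thin probe: pull the cap of the narrow port straight out until it clicks and stays fully out, and then turn the selector so that it clicks in pointing at that port. Leave the wide port's cap pressed home and leave the things lying round about where they are.

Things in the scene. Friction and masses are not known exactly. Their poses are not given: they have to be found in the camera images.
- logger: Grey instrument, fixed: 220 mm wide (its y), 143 deep (its x), 35 high at its front (-x, robot side), 117 at its back. Origin on the bench under its middle, z up. Its top is one flat face rising to the back at 30 degrees: in its axes, outward normal n = (-0.5, 0, 0.866), up-slope (0.866, 0, 0.5). On it: the selector (low, middle) and two ports 75 mm higher up the slope, 62 mm left and right.
- port_narrow: Narrow port, on the logger's left or right place (varies). Origin on the face, on the port's axis, which is n; axes parallel to the logger's. Beside each port, left and right, stands a steel guard bar (8 mm thick, 44 mm high off the face, 56 mm long up-slope, 30 mm sideways from the axis): no room for a finger, so pinch a cap up-and-down the slope with the tool along -n. Flange 34 mm wide, 4 high.
- port_wide: The wide port, at the other place: as the narrow one, but with a cap 46 mm in diameter. Leave its cap pressed home.
- cap_narrow (a joint): How far the narrow port's cap is pulled out along n, in m: 0 home, 0.018 fully out. Captive: it cannot come off or turn. It clicks in at both ends: about 7 N moves it, it snaps over half-way and then stays out by itself. A ribbed black cylinder 30 mm in diameter; when home it reaches from 5 to 43 mm off the face.
- cap_narrow_grip (a point): Point on the narrow cap's axis at which to pinch it, 30 mm off the face when home (13 mm below the cap's top); moves with the cap.
- cap_wide (a joint): The same for the wide port's cap, 46 mm in diameter; it starts home and should stay so.
- selector (a joint): Angle of the selector, rad. 0 = off (starts near it): pointer straight up the slope, between the ports. Positive turns it anticlockwise as seen looking onto the face, towards the port on the logger's +y side. Clicks in at 0, +0.69 and -0.69, where it aims at a port; stops 0.01 rad beyond. It snaps over about half-way and takes about 0.1 N m.
- selector_grip (a point): On the selector's axis (which is n), 28 mm off the face: where to pinch it. The grip is a black bar 12 mm thick and 42 mm long, lying along its pointer, from 12 to 36 mm off the face; a white line on its top shows the pointing end. Below it: a 40 mm round hub and a flat 52 mm plate, 6 mm high.
- mould: Bystander: a loose steel mould for test cubes, an open box 162 x 130 mm over all, 105 mm high. Origin under its middle.
- cube: Bystander: a loose 100 mm concrete cube. Origin under its middle.
- mallet: Bystander: a loose hammer with a wooden handle, 280 mm long, lying behind the logger, below 30 mm high. Origin under its middle.
- tamper: Bystander: a square steel tamping bar, 200 x 25 x 25 mm, lying on the bench. Origin under its middle.

How it is judged:
By the outcome, as a careful person would: the job done as asked, in the order asked, and still so for the second after the job is handed in, with the robot touching nothing.
It also fails if it takes over 42 s, if anything falls off the work surface, if the arm or the gripper's body presses on something with over 40 N, if the wrist force passes 120 N, or if a joint passes its speed limit or range.

## Working session

There is one attempt and no reset: what is moved stays moved. The work goes in short steps, each a Python script; the robot and the scene stay as the last script left them, time stands still between calls to the robot, and variables do not carry over. Pictures are saved under pics/ and viewed, at most 10 in all, crops included, and the job is handed in when it is done.

```bash
ls; mkdir -p pics; cat > h.py <<'E'
import numpy as np, cv2
from bench import manip, camera, camera_model, masks_of
def pts(name, depth, mask):
    m=camera_model(name); K=np.array(m["mtx"]);R=np.array(m["R"]);t=np.array(m["t"]).ravel()
    v,u=np.nonzero(mask&(depth>0)); z=depth[v,u]
    c=np.stack([(u-K[0,2])/K[0,0]*z,(v-K[1,2])/K[1,1]*z,z],1)
    return (c-t)@R
E
python3 - <<'E'
from h import *
ims=[]
for n in("scene","top"):
    p,d=camera(n); np.savez(f"{n}0.npz",p=p,d=d); cv2.imwrite(f"pics/{n}0.png",p)
    for th in("logger","cap_narrow","cap_wide","selector","port_narrow","port_wide","mould","cube","mallet","tamper"):
        for r in masks_of(th,n)[:2]:
            q=pts(n,d,r["pixels"]); 
            print(n,th,round(r["score"],2),np.round(r["extent"]), len(q), np.median(q,0).round(3) if len(q) else "", np.percentile(q,[2,98],axis=0).round(3).tolist() if len(q) else "")
            np.save(f"m_{n}_{th}.npy",r["pixels"]) if r is not None and r["score"]>.5 else 0
print(manip.read_state()["t"])
E
```

```text
pics
scene logger 0.9 [207. 202. 314. 277.] 5497 [ 0.672 -0.066  0.082] [[0.551, -0.166, 0.005], [0.706, 0.038, 0.139]]
scene cap_narrow 0.56 [285. 217. 303. 239.] 297 [ 0.63  -0.011  0.127] [[0.606, -0.026, 0.106], [0.642, 0.003, 0.14]]
scene cap_wide 0.69 [222. 212. 244. 241.] 535 [ 0.658 -0.129  0.13 ] [[0.623, -0.155, 0.098], [0.675, -0.103, 0.143]]
scene selector 0.71 [256. 205. 274. 226.] 211 [ 0.584 -0.083  0.079] [[0.552, -0.102, 0.063], [0.596, -0.067, 0.101]]
scene selector 0.6 [153. 168. 179. 220.] 700 [ 0.529 -0.343  0.025] [[0.449, -0.367, 0.005], [0.603, -0.323, 0.031]]
scene port_narrow 0.87 [285. 216. 301. 240.] 345 [ 0.63  -0.01   0.124] [[0.58, -0.026, 0.068], [0.645, 0.004, 0.14]]
scene port_wide 0.93 [222. 216. 244. 241.] 556 [ 0.66  -0.129  0.128] [[0.627, -0.154, 0.105], [0.677, -0.11, 0.143]]
scene mould 0.73 [352. 200. 427. 279.] 5000 [0.579 0.187 0.062] [[0.504, 0.115, 0.005], [0.653, 0.26, 0.109]]
scene mould 0.31 [224. 212. 243. 246.] 512 [ 0.658 -0.13   0.13 ] [[0.574, -0.157, 0.047], [0.675, -0.112, 0.143]]
scene cube 0.61 [128. 222. 187. 291.] 3207 [ 0.7
[... 1312 characters left out ...]
.594, -0.069, 0.099]]
top port_wide 0.83 [400. 190. 428. 222.] 742 [ 0.646 -0.132  0.131] [[0.624, -0.156, 0.106], [0.679, -0.114, 0.142]]
top mould 0.73 [185. 208. 286. 307.] 6312 [0.573 0.189 0.028] [[0.492, 0.112, 0.003], [0.647, 0.249, 0.107]]
top mould 0.4 [403. 189. 428. 222.] 723 [ 0.646 -0.132  0.131] [[0.624, -0.156, 0.108], [0.679, -0.114, 0.142]]
top cube 0.95 [446. 142. 538. 223.] 4183 [ 0.705 -0.279  0.099] [[0.651, -0.35, 0.001], [0.765, -0.232, 0.103]]
top mallet 0.67 [269. 135. 409. 187.] 2165 [0.775 0.02  0.024] [[0.733, -0.143, 0.001], [0.809, 0.125, 0.028]]
top tamper 0.7 [495. 221. 531. 327.] 1739 [ 0.544 -0.34   0.024] [[0.452, -0.364, 0.005], [0.637, -0.318, 0.028]]
1.1
```

```bash
python3 - <<'E'
from h import *
a=[]
for n,(x0,y0,x1,y1) in(("scene",(190,190,330,300)),("top",(300,160,450,295))):
    f=np.load(f"{n}0.npz"); c=f["p"][y0:y1,x0:x1]; a.append(cv2.resize(c,(480,400),interpolation=cv2.INTER_CUBIC)[:, :400])
    d=f["d"]; box=np.zeros(d.shape,bool); box[y0:y1,x0:x1]=1
    q=pts(n,d,box); L=pts(n,d,np.load(f"m_{n}_logger.npy"))
    # RANSAC plane
    rng=np.random.default_rng(0);best=None;bc=0
    for _ in range(600):
        p=L[rng.choice(len(L),3,False)];nn=np.cross(p[1]-p[0],p[2]-p[0]);l=np.linalg.norm(nn)
        if l<1e-9: continue
        nn/=l; nn*=np.sign(nn[2])
        if abs(nn[2]-.866)>.05: continue
        k=abs((L-p[0])@nn)<.002
        if k.sum()>bc: bc=k.sum();best=k
    P=L[best]; c0=P.mean(0); nn=np.linalg.svd(P-c0,full_matrices=False)[2][2]; nn*=np.sign(nn[2])
    yaw=np.arctan2(-nn[1],-nn[0]); print(n,bc,"n",nn.round(4),"yaw",yaw.round(4),"tilt",np.degrees(np.arccos(nn[2])).round(2))
    yv=np.cross(nn,[-np.cos(yaw)*0-nn[0],-nn[1],0]);
    ey=np.array([-np.sin(yaw),np.cos(yaw),0]); ex=np.cross(ey,nn)
    h=(q-c0)@nn; 
    F=np.stack([(q-c0)@ex,(q-c0)@ey,h],1)
    face=F[(abs(h)<.003)]; print(" face ext",np.percentile(face,[.5,99.5],axis=0).round(4)[:,:2].tolist())
    for th,lo,hi in(("cap_narrow",.039,.047),("cap_wide",.039,.047),("selector",.032,.040)):
        M=pts(n,d,np.load(f"m_{n}_{th}.npy")); med=np.median(M,0)
        k=(F[:,2]>lo)&(F[:,2]<hi)&(np.linalg.norm(F[:,:2]-[(med-c0)@ex,(med-c0)@ey],axis=1)<.04)
        G=F[k]; (r)=cv2.minAreaRect((G[:,:2]*1000).astype(np.float32))
        e=np.percentile(G,[1,99],axis=0); cc=e.mean(0); w=c0+cc[0]*ex+cc[1]*ey
        print(" ",th,k.sum(),"size",(e[1]-e[0]).round(4),"hmed",np.median(G[:,2]).round(4),"face pt",w.round(4), "rect",np.round(r[0],1),np.round(r[1],1),round(r[2],1), "w", (c0+r[0][0]/1e3*ex+r[0][1]/1e3*ey).round(4))
cv2.imwrite("pics/a.png",np.hstack(a))
E
```

```text
scene 1301 n [-0.4898 -0.101   0.866 ] yaw 0.2033 tilt 30.01
 face ext [[-0.1918, -0.2107], [0.0599, 0.1084]]
  cap_narrow 136 size [0.0439 0.0666 0.0051] hmed 0.0416 face pt [ 0.6388 -0.0085  0.1011] rect [20.  40.9] [67.1 48.7] 88.8 w [ 0.6388 -0.0084  0.1011]
  cap_wide 195 size [0.0458 0.0653 0.005 ] hmed 0.0414 face pt [ 0.6638 -0.13    0.1011] rect [ 19.1 -83.7] [67.7 48.4] 88.9 w [ 0.6631 -0.1305  0.1006]Traceback (most recent call last):
  File "<stdin>", line 27, in <module>
    return _quantile_unchecked(
        a, q, axis, out, overwrite_input, method, keepdims, weights)
    return _ureduce(a,
                    func=_quantile_ureduce_func,
    ...<5 lines>...
                    overwrite_input=overwrite_input,
                    method=method)
    r = func(a, **kwargs)
    result = _quantile(arr,
                       quantiles=q,
    ...<2 lines>...
                       out=out,
                       weights=wgt)
    slices_having_nans = np.isnan(arr[-1, ...])
                                  ~~~^^^^^^^^^
IndexError: index -1 is out of bounds for axis 0 with size 0
```

View pics/scene0.png

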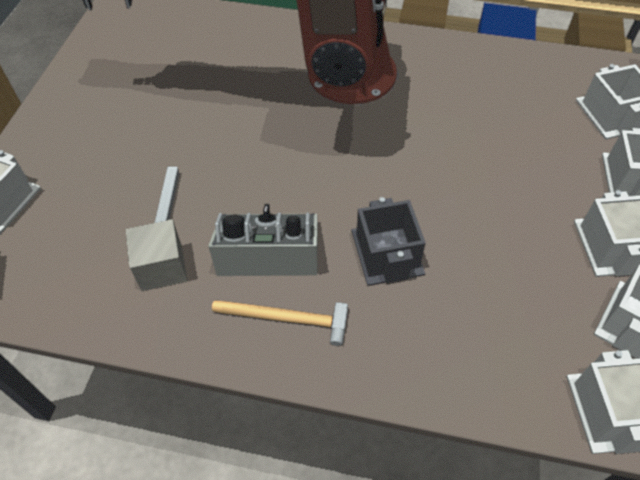

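```bash
cat > fit.py <<'E'
from h import *
from scipy.optimize import least_squares
def box(p,c,h):
    q=abs(p-c)-h; return np.linalg.norm(np.maximum(q,0),axis=1)+np.minimum(q.max(1),0)
def cyl(p,c,r,z0,z1):
    a=np.hypot(p[:,0]-c[0],p[:,1]-c[1])-r; b=abs(p[:,2]-(z0+z1)/2)-(z1-z0)/2
    return np.hypot(np.maximum(a,0),np.maximum(b,0))+np.minimum(np.maximum(a,b),0)
EX=np.array([.866025,0,.5]);N=np.array([-.5,0,.866025])
def sdf(P,x,wide=-1,out=0.):   # x: px,py,yaw,dz,s,sel
    c,s=np.cos(x[2]),np.sin(x[2])
    l=(P-[x[0],x[1],x[3]])@np.array([[c,-s,0],[s,c,0],[0,0,1]])
    f=l-[0,0,.076]; f=np.stack([f@EX,l[:,1],f@N],1)
    w=np.maximum(box(l,[0,0,.05],[.0715,.11,.08]),f[:,2])
    D=[w]
    for sd in(1,-1):
        u=x[4]+.075; r=.023 if sd==wide else .015
        D+=[cyl(f,(u,sd*.062),r,.005,.043+(out if sd!=wide else 0)),cyl(f,(u,sd*.062),.017,0,.004)]
        for g in(.03,-.03): D.append(box(f,[u,sd*.062+g,.022],[.028,.004,.022]))
    ca,sa=np.cos(x[5]),np.sin(x[5]); g=f-[x[4],0,0]
    g2=np.stack([ca*g[:,0]+sa*g[:,1],-sa*g[:,0]+ca*g[:,1],g[:,2]],1)
    D+=[box(g2,[0,0,.024],[.021,.006,.012]),cyl(g2,(0,0),.020,0,.012),cyl(g2,(0,0),.026,0,.006)]
    return np.min(D,0)
def cloud(n,d,x):
    q=pts(n,d,np.ones(d.shape,bool))
    c,s=np.cos(x[2]),np.sin(x[2]); l=(q-[x[0],x[1],0])@np.array([[c,-s,0],[s,c,0],[0,0,1]])
    return q[(abs(l[:,0])<.085)&(abs(l[:,1])<.125)&(q[:,2]>.012)]
def fit(clouds,x0,**k):
    f=lambda x:np.concatenate([sdf(c,x,**k) for c in clouds])
    return least_squares(f,x0,loss="soft_l1",f_scale=.002,x_scale=[.01,.01,.1,.01,.01,.3])
E
python3 - <<'E'
from fit import *
C={}
x0=[.612,-.072,.2,0,-.035,0]
for n in("scene","top"): C[n]=cloud(n,np.load(f"{n}0.npz")["d"],x0)
for nm,cl in(("scene",[C["scene"]]),("top",[C["top"]]),("both",list(C.values()))):
    for _ in range(1):
        best=min((fit(cl,x0[:5]+[a]) for a in(-.3,0.,.3)),key=lambda r:r.cost)
    r=sdf(np.concatenate(cl),best.x); print(nm,len(r),best.x.round(4),"med|r|",np.median(abs(r)).round(5),"p90",np.percentile(abs(r),90).round(4))
f=np.load("top0.npz"); cv2.imwrite("pics/b.png",cv2.resize(f["p"][150:310,170:550],(798,336),interpolation=cv2.INTER_CUBIC))
E
```

```text
scene 6209 [ 0.6145 -0.0779  0.2134  0.0025 -0.0376 -0.0189] med|r| 0.00095 p90 0.0024
top 10362 [ 0.6153 -0.0792  0.2135  0.0014 -0.0378 -0.0076] med|r| 0.00088 p90 0.0022
both 16571 [ 0.6147 -0.0788  0.2137  0.0013 -0.0372 -0.0054] med|r| 0.00096 p90 0.0024
```

View pics/b.png

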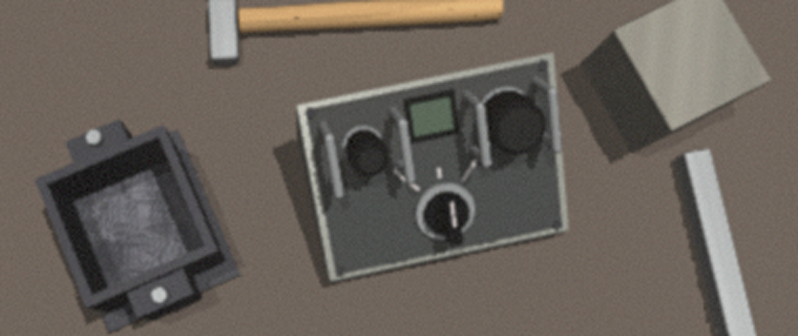

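```bash
cat > pose.py <<'E'
from h import *
from fit import EX,N
from scipy.spatial.transform import Rotation as Ro
X,Y,YAW,S=.6149,-.0787,.2136,-.0374
RZ=Ro.from_euler("z",YAW).as_matrix()
n=RZ@N; ex=RZ@EX; ey=RZ@[0,1,0]
def pos(u,v,h): return np.array([X,Y,0])+RZ@(np.array([0,v,.076])+u*EX+h*N)
def quat(y):  # closing dir y, tool along -n
    z=-n; M=np.stack([np.cross(y,z),y,z],1); return np.roll(Ro.from_matrix(M).as_quat(),1)
CAP=(S+.075,.062); SEL=(S,0.)
def st(): 
    s=manip.read_state(); print(round(s["t"],2),"p",np.round(s["eef_pos"],4),"F",np.round(s["wrist_force"],1),"T",np.round(s["wrist_torque"],2),"w",round(float(s["width"]),3),"g",np.round(s["grip_force"],1)); return s
E
python3 - <<'E'
from pose import *
manip.command_gripper(.62,40)
j=list(manip.read_state()["joint_positions"]); j[0]=-.27; manip.move_j(j); st()
for sg in(1,-1):
    print(sg,[np.round(q,2) if q is not None else None for q in(manip.ik(pos(*CAP,h),quat(sg*ex)) for h in(.1,.007))],
     [np.round(q,2) if q is not None else None for q in(manip.ik(pos(*SEL,h),quat(sg*ey)) for h in(.1,.0145))])
print(pos(*CAP,.03),pos(*SEL,.028))
E
```

```text
3.99 p [ 0.5992 -0.0322  0.2313] F [-0.3  0.6  0.2] T [-0.02  0.04  0.  ] w 0.621 g 0.0
1 [array([-0.42, -0.6 , -0.69,  1.05,  0.3 ,  1.  ]), array([-0.36, -0.41, -0.7 ,  0.82,  0.28,  1.06])] [array([-0.64, -0.69, -0.81,  1.09,  0.39, -0.79]), array([-0.57, -0.51, -0.83,  0.86,  0.36, -0.71])]
-1 [array([-0.42, -0.6 , -0.69,  1.05,  0.3 , -2.14]), array([-0.36, -0.41, -0.7 ,  0.82,  0.28, -2.08])] [array([-0.64, -0.69, -0.81,  1.09,  0.39,  2.35]), array([-0.57, -0.51, -0.83,  0.86,  0.36,  2.43])]
[ 0.61892069 -0.01438611  0.12078075] [ 0.5695649  -0.08853359  0.0815487 ]
```

```bash
python3 - <<'E'
from pose import *
q=quat(ex)
manip.goto(pos(*CAP,.1),q); st()
manip.move_straight(pos(*CAP,.04),rate=.1)
manip.move_straight(pos(*CAP,.007),rate=.05); st()
p,d=camera("top"); cv2.imwrite("pics/c.png",cv2.resize(p[130:310,280:480],(600,540),interpolation=cv2.INTER_CUBIC))
E
```

```text
4.93 p [ 0.5851 -0.0224  0.1824] F [0.7 0.1 0. ] T [-0.08  0.41 -0.04] w 0.617 g 0.0
6.49 p [ 0.6302 -0.0119  0.101 ] F [ 0.  -1.1  0.1] T [-0.12  0.5  -0.03] w 0.618 g 0.0
```

View pics/c.png

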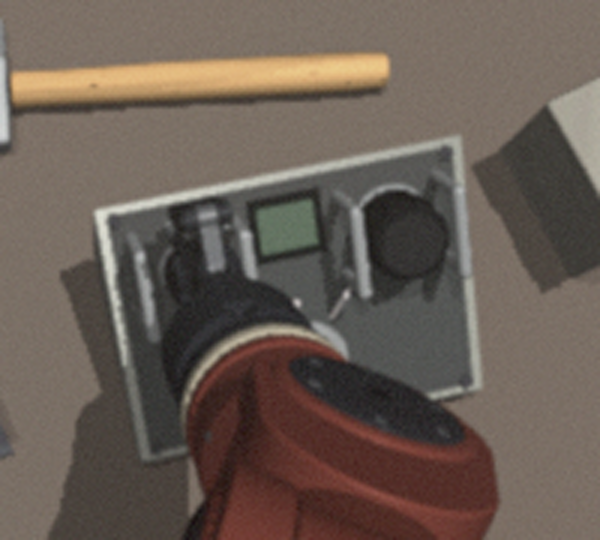

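The gripper's upper finger (about 210,235) sits between the narrow port's guards. Nothing is touching yet, so I'll grip and pull.

```bash
python3 - <<'E'
from pose import *
manip.command_gripper(0.0,45); s=st()
for h in(.006,.012,.018,.0195):
    manip.move_straight(pos(*CAP,.007+h),rate=.04); s=st(); print("  Fn",round(float(np.dot(s["wrist_force"],n)),1))
E
```

```text
6.88 p [ 0.6306 -0.012   0.1017] F [-2.2  0.7  5.2] T [0.15 0.29 0.04] w 0.338 g 44.5
7.17 p [ 0.6277 -0.0126  0.1066] F [3.7 1.1 0.6] T [ 0.12 -0.26  0.03] w 0.34 g 46.8
  Fn -1.4
7.47 p [ 0.6248 -0.0133  0.1119] F [1.5 1.3 5. ] T [ 0.17 -0.13  0.08] w 0.334 g 47.3
  Fn 3.4
7.78 p [ 0.6218 -0.0139  0.1171] F [0.3 0.9 7.4] T [ 0.22 -0.07  0.14] w 0.337 g 47.7
  Fn 6.2
8.03 p [ 0.6215 -0.014   0.1175] F [17.3  2.  -4.2] T [ 0.18 -2.13 -0.28] w 0.334 g 49.9
  Fn -12.3
```

```bash
python3 - <<'E'
from pose import *
manip.command_gripper(.62); st()
manip.move_straight(pos(*CAP,.14),rate=.15)
manip.command_gripper(.45)
manip.goto(pos(*SEL,.14),quat(ey)); st()
from fit import *
d=camera("scene")[1]; x=[X,Y,YAW,.0018,S,0]
C=cloud("scene",d,x)
# cap-top height above face near cap axis
f=(C-pos(*CAP,0)); h=f@n; r=np.hypot(f@ex,f@ey); k=(r<.013)&(h>.02)&(h<.075); print("cap h",k.sum(),np.percentile(h[k],[10,50,90]).round(4))
p,d=camera("top"); cv2.imwrite("pics/d.png",cv2.resize(p[130:310,280:480],(600,540),interpolation=cv2.INTER_CUBIC))
E
```

```text
8.38 p [ 0.6201 -0.014   0.117 ] F [ 0.4 -1.1 -0.2] T [-0.14  0.47 -0.04] w 0.62 g 0.0
11.17 p [ 0.5149 -0.1004  0.1786] F [ 0.6 -0.6 -0.2] T [-0.12  0.5   0.01] w 0.447 g 0.0
cap h 78 [0.0229 0.0608 0.0632]
```

View pics/d.png

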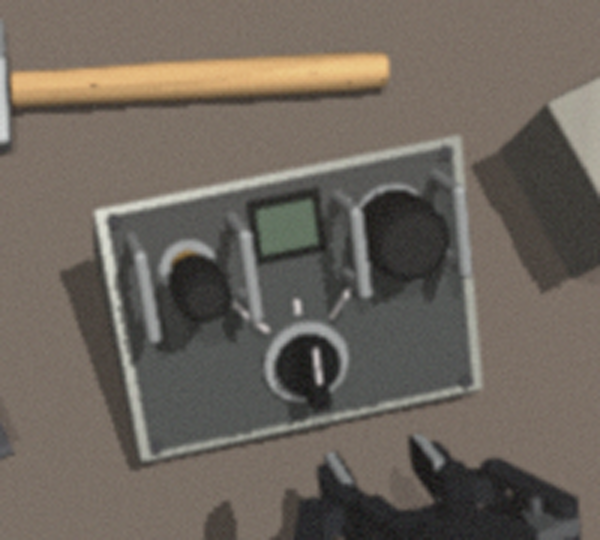

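The cap stands fully out, 61 mm off the face (185,285), and the selector line is at (317,365). I'll pinch the selector next.

```bash
python3 - <<'E'
from pose import *
manip.move_straight(pos(*SEL,.05),rate=.15)
manip.move_straight(pos(*SEL,.0145),rate=.05); s=st()
if abs(np.dot(s["wrist_force"],n))<6:
    manip.command_gripper(0.0,40); s=st()
    print("F ex/ey/n",[round(float(np.dot(s["wrist_force"],a)),1) for a in(ex,ey,n)])
E
```

```text
12.88 p [ 0.5762 -0.0871  0.07  ] F [-1.  -0.3 -0.6] T [-0.09  0.46  0.01] w 0.451 g 0.0
13.22 p [ 0.5761 -0.0867  0.0704] F [-5.6  2.6  5.4] T [0.6  1.06 0.47] w 0.131 g 42.1
F ex/ey/n [-1.6, 3.7, 7.1]
```

```bash
python3 - <<'E'
from pose import *
j0=np.array(manip.read_state()["joint_positions"])
for a in(.12,.24,.36,.48,.6,.69):
    y=np.cos(a)*ey-np.sin(a)*ex
    q=manip.ik(pos(*SEL,.0145),quat(y))
    if a==.12: print((q-j0).round(3))
    manip.move_j(q); s=st(); print("  Tn",round(float(np.dot(s["wrist_torque"],n)),2))
E
```

```text
[-0.     0.001 -0.    -0.002 -0.001 -0.12 ]
13.47 p [ 0.5762 -0.0867  0.0704] F [-4.5  2.8  6. ] T [0.63 0.84 0.19] w 0.129 g 42.0
  Tn -0.23
13.72 p [ 0.5762 -0.0867  0.0704] F [-6.5  1.1  7.9] T [0.37 0.75 0.18] w 0.135 g 42.4
  Tn -0.1
13.97 p [ 0.5762 -0.0868  0.0704] F [-7.1  0.5  8. ] T [0.13 0.7  0.21] w 0.132 g 42.5
  Tn 0.04
14.22 p [ 0.5762 -0.0869  0.0705] F [-6.2  1.7  6.9] T [0.12 0.78 0.29] w 0.128 g 42.3
  Tn 0.1
14.47 p [ 0.5763 -0.0869  0.0705] F [-4.7  4.   3.9] T [0.52 0.81 0.48] w 0.129 g 41.5
  Tn 0.07
14.72 p [ 0.5763 -0.0869  0.0705] F [-3.8  2.5  5.5] T [0.29 0.49 0.35] w 0.129 g 42.0
  Tn 0.11
```

```bash
python3 - <<'E'
from pose import *
from fit import *
manip.hold(.2); manip.command_gripper(.4); st()
s=manip.read_state(); manip.move_straight(np.array(s["eef_pos"])+.15*n,rate=.15); st()
x=[X,Y,YAW,.0014,S,.69]
for nm in("scene","top"):
    p,d=camera(nm); C=cloud(nm,d,x); C=C[sdf(C,x,out=.018)<.012]
    for a in(0,.6): 
        r=fit([C],x[:5]+[a],out=.018); print(nm,r.x.round(4),r.cost)
    f=C-pos(*CAP,0); h=f@n; k=(np.hypot(f@ex,f@ey)<.013)&(h>.05); print("cap",np.median(h[k]))
cv2.imwrite("pics/e.png",cv2.resize(p[130:310,280:480],(600,540),interpolation=cv2.INTER_CUBIC))
E
```

```text
15.28 p [ 0.5761 -0.0872  0.0698] F [-0.4 -0.2  0.2] T [-0.1   0.5  -0.01] w 0.401 g 0.0
16.43 p [ 0.5027 -0.1028  0.1988] F [-0.2 -0.  -0.7] T [-0.09  0.47 -0.  ] w 0.403 g 0.0
scene [ 0.6145 -0.0778  0.2144  0.0026 -0.038   0.6812] 0.005573134209305071
scene [ 0.6145 -0.0778  0.2144  0.0026 -0.038   0.6812] 0.00557313420930476
cap 0.062287142614697366
top [ 0.6153 -0.0793  0.2136  0.0014 -0.0378  0.7223] 0.007447897685066535
top [ 0.6153 -0.0793  0.2136  0.0014 -0.0378  0.7223] 0.007447897685066326
cap 0.06127200743613384
```

View pics/e.png

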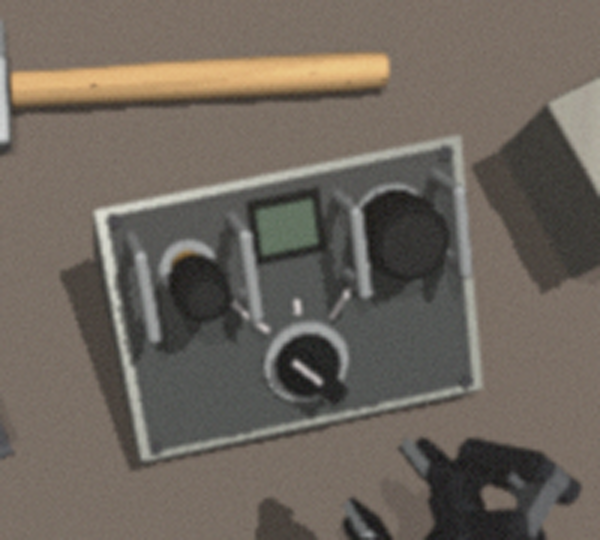

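The selector line at (305,372) now aims at the narrow port. Its cap (200,285) is still out, and the wide cap (405,235) and the loose things haven't moved.

```bash
python3 -c "
from bench import manip
print(manip.sign_off())"
```

```text
the job is handed in; nothing more can be done
None
```

The job is handed in: the narrow port's cap is fully out, the selector is turned to that port (measured at about 0.7 rad), the wide cap is still home, and the surroundings are untouched, at about 16.5 s on the clock.

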